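# Latch the strainer box's end lid tight

## Task

The end lid of the steel strainer box stands ajar on its rubber seal. Swing the latch's wire loop over, work its cross bar past the keeper's nose so that it is hooked, then press the latch lever down to its stop to pull the lid tight, finishing with a firm half-second press of about 12 N before you let go. Never push harder than about 20 N on loop, lever or lid, and do not disturb the things standing around.

Things in the scene. Friction and masses are not known exactly. Their poses are not given: they have to be found in the camera images.
- strainer: Steel box 200 x 200 mm, 110 mm high, fixed to the bench; origin at the centre of its underside, x pointing level to its lid end, z up. A draw latch sits on its flat top near the lid. Pipe stubs with flanges stick out 45 mm from both y sides, below the top (up to 94 mm high).
- latch_pivot (a point): Hinge axis of the latch lever, midway across the latch, 14 mm above the box top, 38 mm in from the box's lid end. Axes as the box: x level to the lid, y along the hinge, z up. Two small cheeks (y = +-24 to 28 mm, x = +-10 mm) carry the hinge and rise 8 mm above it.
- lever (a joint): Angle (rad) of the lever, a flat steel plate hinged at latch_pivot. 0 = fully home, level, tip to -x (hard stop); 1.57 = straight up; stops at 2.0 leaning to the lid. Starts at 0.95 to 1.2 and stays where left (0.1 N m friction). Loop hooked: the pull begins near 0.8, is heaviest near 0.5 (about 4 to 8 N at 50 mm from the hinge), then holds past centre; it does not snap home, press it to the stop.
- lever_tip (a point): Centre of the 10 mm round edge at the lever's tip, 64 mm from latch_pivot. The lever is 40 mm wide (y) and 6 mm thick, its mid-plane passing through latch_pivot.
- loop_bar (a point): Middle of the cross bar of the latch's wire loop: round steel bar 8 mm thick, 96 mm long along y, joined at y = +-46 mm to two 6 mm rods, 75 mm from bar to their hinge on the lever. The bar passes clear over the lever's tip. At the start the loop lies back, away from the lid; pushed from behind past upright it sinks by its own weight (70 g, damped) on to the keeper.
- loop (a joint): Angle (rad) of the loop's hinge on the lever, 16 mm from latch_pivot towards the lever's tip (and 1.5 mm off its mid-plane, on the under side when home). Loop joint minus lever joint = the loop's elevation: 0 = bar level towards the lid, 1.57 = upright, more = lying back. It rests against its stop at 3.74 at the start.
- keeper (a point): Seat of the keeper on the lid's top edge: where loop_bar lies when hooked and drawn tight; 60 mm from latch_pivot along x and level with it when the lid is shut. Axes as the box when shut. The keeper is 18 mm wide (y): a post whose face is 4 mm to -x of this point, carrying a nose. Below, a ledge 80 mm wide (y), its top 5.5 mm below the point, reaches 16 mm to +x.
- keeper_nose (a point): Tip of the keeper's nose, 2 mm to +x and 6 mm above point keeper. The nose's underside is 5 mm above the keeper point; its top slopes 45 degrees up to -x, highest 14 mm above it. The bar must come down past the tip on to the ledge. With the lever at its start the bar stops on the slope: raise the lever, or press the bar beside the nose down and outwards (8 to 16 N) till it slides off and drops.
- lid (a joint): Angle (rad) of the upright end lid (steel, 190 mm wide, 108 mm high, 12 mm thick), hinged along its lower edge. 0 = hard against the box; it stands at about 0.04 on its springy seal (4.5 mm ajar at the keeper); the seal takes about 100 N at the keeper to close.
- jar: Bystander: closed glass jar, 84 mm wide, 135 mm high; origin at its underside.
- tin: Bystander: closed tin, 74 mm wide, 110 mm high; origin at its underside.
- spare_seal: Bystander: flat black rubber ring, 90 mm wide, 10 mm high, lying down; origin at its underside.
- spanner: Bystander: spanner 180 mm long, lying down; origin at its underside.

How it is judged:
By the outcome, as a careful person would: the job done as asked, in the order asked, and still so for the second after the job is handed in, with the robot touching nothing.
It also fails if it takes over 61 s, if anything falls off the work surface, if the arm or the gripper's body presses on something with over 40 N, if the wrist force passes 120 N, or if a joint passes its speed limit or range.

## Robot

A 7-joint arm with a two-finger parallel gripper is mounted at the origin on the work surface. World frame = base frame: x ahead of the robot, y to its left, z up, the work surface at z = 0. Lengths are in mm, angles in rad, forces in N, time in s.
With the tool pointing down it reaches from about 425 to 875 mm from the base axis. Payload 8.4 kg.
Tool frame: the origin (TCP) lies midway between the tips of the shut fingers; the grasp point (between the pads) lies 19 mm behind it (manip.tcp_to_grasp is the distance from the TCP to the grasp point, in mm); z points along the fingers, y is the line along which they close (so a half turn about z gives the same grasp; the last joint's range is limited). The gripper opens to 85 mm and grips with 20 to 120 N. Pads are 22 mm wide; open, the fingers measure 114 mm over their backs; the gripper's body (76 mm by 85 mm) begins 54 mm behind the grasp point. The pads swing forward as they close: fully open they stand 13 mm farther back than shut.
Start: joints at [1.181, 0.333, 0.04, 1.465, -0.013, 1.343, -0.059], TCP at [186.345, -622.687, 231.308] pointing down, gripper open.
Joint ranges: [-2.58, 2.58], [-0.38, 2.09], [-1.3, 1.39], [0.25, 2.4], [-1.5, 4.64], [0.08, 2.09], [-2.65, 2.65]. Speed limits (rad/s): [2.22, 2.22, 2.79, 2.79, 3.14, 3.14, 3.14].

## Interface

Orientations are given as a unit quaternion [x, y, z, w].
In Python, from cell import manip gives the robot as it stands.
- The arm moves only by the tool carry_out, never from a script. Its argument "targets" is text: rows parted by semicolons, each of 7 numbers parted by spaces: the shift along the tool's x, y, z in units of 40 mm (1.0 is 40 mm), then the turn, a rotation vector about the tool's x, y, z in units of 8 degrees (1.0 is 8 degrees), then the opening, from -1 (shut) to 1 (fully open). In form: x y z ax ay az fingers; .... A call has 1 to 12 rows; each row shifts and turns the commanded pose from where the row before left it, along the tool's axes as they then stand; what a row does not reach is not made up. A row lasts 1/8 s, in which the tool goes at most 62.5 mm and 10.7 degrees, less where a joint would pass 70% of its speed; a pose out of reach is approached as far as the arm can. A call is refused whole if a number of a shift passes 1 or a number of a turn 1, either way. A call with a gripper value outside its range is refused whole. The fingers move at their own pace and stop on an object; "squeeze" is the grip in N (left out, the last holds). Time passes only in rows, so rows that do not move let the fingers close. It gives the time, the measured TCP pose, the force, the opening and the grip force at its end, in the units of the state.
- manip.observe(): the state, without advancing time (a new reading comes with each control period).
- manip.snapshot(name): name is "scene" or "top"; returns (picture, depth): 480x640x3 uint8, blue, green, red; 480x640 float32, mm along the optical axis (not along the pixel's ray), 0 where there is no reading.
- manip.camera_info(name): a dict with "mtx" (3x3 intrinsics, pixels), "D" ([k1, k2, p1, p2, k3] as OpenCV has them; the pictures are not rectified), "rvec" (rotation vector, rad) and "tvec" (3), from world to camera coordinates, as OpenCV has them. Camera axes: x right, y down, z forward; pixel columns grow to the right and rows downward; lengths in mm; the calibration is good to about 2 mm. A picture is of the moment at which its call begins. camera_info takes no time and is no camera call.
- manip.finish_job(): hands the job in; it is judged then, once.
Trained networks look in the newest picture that a camera, given by its name, has taken for a name from the list of things; names that differ only in an ending like _2 or _b are one class to them, and where a whole thing is asked for, a point or a joint stands for the part that bears it (a point fixed in the world has none). Each returns a list of dicts, best first, with "confidence" (0 to 1); they miss things now and then, are a little off and sometimes report something else, mostly with a low value. They report only what shows in the picture. A call takes as long as a camera call.
- manip.search_frame(camera, target): "rect" ([left, top, right, bottom] in pixels, round what is visible of it).
- manip.regions_of(camera, target): "pixels" (480x640 bool, what is visible of it) and "rect" ([left, top, right, bottom] in pixels, round what is visible of it).
The state is a dict: "time": time; "q": joint angles; "qd": joint speeds; "joint_efforts": joint torques, N m; "ee_pos": TCP position; "tcp_rot": TCP orientation; "force": force on the tool from outside, world axes, zero at the start; "moment": the same for the moment, N m; "finger_gap": opening from 0.0 (shut) to 1.0 (fully open); "grasp_force": force on a finger pad.
Only numpy, scipy, OpenCV 4.12 (cv2) and the standard library are available. Lean on these libraries where they do the work, as an engineer would, in place of code of your own. Each camera call takes 0.05 s, during which the arm holds its last target. There are 200 camera calls.

## Working session

There is one attempt and no reset: what is moved stays moved. The work goes in short steps, Python scripts to look and compute and a tool call to move; the robot and the scene stay as the last step left them, time stands still between calls to the robot, and variables do not carry over. Pictures are saved under pics/ and viewed, at most 10 in all, crops included, and the job is handed in when it is done.

Besides the shell and the picture viewer there is one more tool, called after "Emit:" as a command line: name --argument value ..., lists and objects as JSON in quotes. carry_out: Moves the arm, as the interface text tells. Its arguments: {"type":"object","properties":{"targets":{"type":"string"},"squeeze":{"type":"number"}},"required":["targets"]}

```bash
ls; mkdir -p pics
cat > h.py <<'E'
import numpy as np, cv2
from scipy.spatial.transform import Rotation as R
from cell import manip
def cam(n):
    c=manip.camera_info(n); K=np.array(c['mtx'],float);D=np.array(c['D'],float)
    return K,D,cv2.Rodrigues(np.array(c['rvec'],float))[0],np.array(c['tvec'],float).ravel()
def world(n,uv,z):
    K,D,Rm,t=cam(n); uv=np.asarray(uv,float).reshape(-1,1,2)
    p=cv2.undistortPoints(uv,K,D).reshape(-1,2); z=np.asarray(z,float).reshape(-1,1)
    return (np.hstack([p*z,z])-t)@Rm
def proj(n,P):
    K,D,Rm,t=cam(n); return cv2.projectPoints(np.asarray(P,float).reshape(-1,3),cv2.Rodrigues(Rm)[0],t,K,D)[0].reshape(-1,2)
def cloud(n,d,mask):
    v,u=np.where(mask&(d>0)); return world(n,np.c_[u,v],d[v,u]),np.c_[u,v]
E
python3 - <<'E'
from h import *
for n in ('scene','top'):
    im,d=manip.snapshot(n); cv2.imwrite(f'pics/{n}0.png',im); np.save(f'{n}0.npy',d)
    for t in ('strainer','lever','loop','keeper','lid','jar','tin','spare_seal','spanner'):
        r=manip.regions_of(n,t)
        for k in r[:2]:
            P,_=cloud(n,d,k['pixels'])
            print(n,t,round(k['confidence'],2),np.round(k['rect']),np.round(np.median(P,0)) if len(P) else None,np.round(np.percentile(P,98,axis=0)) if len(P) else None)
        if r: np.save(f'{n}_{t}.npy',r[0]['pixels'])
s=manip.observe();print(s['time'],s['ee_pos'],s['tcp_rot'],s['force'])
E
```

```text
pics
scene strainer 0.83 [238. 209. 351. 324.] [ 506. -100.  109.] [617.  65. 171.]
scene loop 0.74 [275. 228. 317. 277.] [478. -73. 168.] [526. -19. 175.]
scene keeper 0.94 [300. 255. 354. 323.] [ 604. -110.  108.] [628.  -6. 136.]
scene keeper 0.41 [275. 231. 323. 274.] [524. -76. 158.] [548. -12. 185.]
scene lid 0.89 [300. 260. 351. 321.] [ 602. -111.  107.] [628.  -1. 136.]
scene lid 0.59 [242. 210. 351. 326.] [505. -99. 110.] [617.  63. 171.]
scene jar 0.56 [339. 182. 368. 233.] [548. 143. 108.] [581. 198. 139.]
scene tin 0.65 [214. 322. 249. 369.] [ 478. -339.  108.] [ 501. -302.  114.]
scene spare_seal 0.58 [301. 255. 352. 324.] [ 601. -109.  107.] [627.  -3. 136.]
scene spare_seal 0.4 [238. 211. 351. 327.] [505. -99. 109.] [617.  65. 171.]
scene spanner 0.83 [183. 341. 218. 405.] [ 421. -421.    7.] [ 498. -371.   12.]
scene spanner 0.16 [302. 259. 353. 322.] [ 601. -114.  107.] [626.  -3. 136.]
top strainer 0.82 [286. 186. 434. 318.] [490. -69. 110.] [617.  64. 172.]
top lever 0.96 [340. 225. 392. 268.] [513. -73. 164.] [546. -20. 185.]
top loop 0.84 [339. 226. 391. 271.] [476. -61. 169.] [535. -19. 174.]
top keeper 0.61 [329. 186. 419. 216.] [603. -88. 109.] [627.   1. 136.]
top jar 0.87 [223. 213. 272. 257.] [532. 161. 134.] [572. 200. 138.]
top jar 0.63 [236. 160. 276. 201.] [668. 161.   9.] [716. 201.  14.]
top tin 0.74 [457. 251. 510. 290.] [ 462. -314.  108.] [ 499. -292.  113.]
top spare_seal 0.98 [237. 160. 277. 200.] [672. 161.  10.] [716. 201.  14.]
top spanner 0.93 [491. 251. 538. 326.] [ 416. -415.    7.] [ 498. -365.   11.]
1.0 [ 186.35928855 -622.6675069   231.3128222 ] [ 9.89449035e-01  1.44881351e-01  4.99075981e-06 -3.23965215e-05] [-0.05811809  0.03727305 -0.2521513 ]
```

```bash
python3 - <<'E'
import cv2,numpy as np
a=cv2.imread('pics/top0.png')[170:340,210:440];b=cv2.imread('pics/scene0.png')[170:340,200:380]
a=cv2.resize(a,None,fx=1.75,fy=1.75*1,interpolation=2);b=cv2.resize(b,(int(180*1.75),int(170*1.75)),interpolation=2)
a=cv2.resize(a,(440,325));b=cv2.resize(b,(344,325))
cv2.imwrite('pics/c0.png',np.hstack([a,b]))
E
python3 - <<'E'
from h import *
import numpy as np
d=np.load('top0.npy')
allm=np.ones_like(d,bool)
P,uv=cloud('top',d,allm)
def near(a):return a
# box top: z 105-115
m=(abs(P[:,2]-110)<4)&(abs(P[:,0]-510)<160)&(abs(P[:,1]+70)<160)
Q=P[m]
r=cv2.minAreaRect(Q[:,:2].astype(np.float32));print('boxtop',r, np.median(Q[:,2]))
S=np.load('top_strainer.npy');Ps,_=cloud('top',d,S)
for lo,hi in((100,116),(118,130),(130,145),(145,160),(160,180),(180,200)):
    k=(P[:,2]>lo)&(P[:,2]<=hi)&(abs(P[:,0]-510)<160)&(abs(P[:,1]+70)<140)
    if k.sum(): print(lo,hi,k.sum(),P[k].min(0).round(),P[k].max(0).round(),P[k].mean(0).round(1))
E
```

```text
boxtop ((506.34423828125, -70.85968780517578), (199.21395874023438, 242.89402770996094), 79.9492416381836) 110.31889591620728
100 116 9658 [ 371. -181.  100.] [630.  48. 116.] [489.3 -67.1 110.1]
118 130 244 [ 538. -129.  118.] [629. -48. 130.] [595.8 -85.4 121.6]
130 145 277 [ 517. -123.  130.] [614. -28. 145.] [555.  -79.5 137.6]
145 160 186 [ 481. -122.  145.] [541. -20. 160.] [518.7 -73.1 152.8]
160 180 382 [ 458. -116.  160.] [531. -17. 180.] [484.9 -66.6 169.8]
180 200 110 [506. -91. 180.] [521. -52. 188.] [513.4 -71.7 183.1]
```

View pics/c0.png

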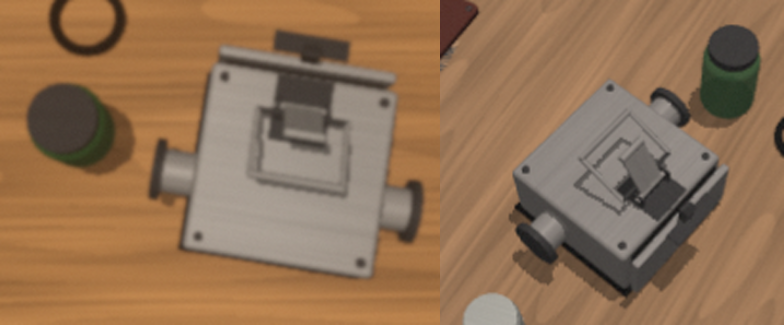

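Run:
```python
from h import *
d=np.load('top0.npy');P,uv=cloud('top',d,np.ones_like(d,bool))
m=(abs(P[:,2]-110)<4)&(abs(P[:,0]-500)<150)&(abs(P[:,1]+70)<135)
Q=P[m][:,:2]
best=min((np.ptp(np.percentile(Q@[-np.sin(a),np.cos(a)],[.5,99.5])),a) for a in np.radians(np.arange(-20,0,.25)))
r=cv2.minAreaRect(Q.astype(np.float32));print(r,best,np.degrees(best[1]))
for a in (best[1],np.radians(r[2]-90)):
    x=Q@[np.cos(a),np.sin(a)];y=Q@[-np.sin(a),np.cos(a)]
    print(np.degrees(a),np.percentile(x,[0,.3,1,99,99.7,100]).round(1),np.percentile(y,[0,.3,1,50,99,99.7,100]).round(1))
a=np.radians(r[2]-90);c,s=np.cos(a),np.sin(a)
X=np.c_[P[:,0]*c+P[:,1]*s,-P[:,0]*s+P[:,1]*c,P[:,2]]
k=(X[:,2]>116)&(abs(P[:,0]-520)<130)&(abs(P[:,1]+70)<110)
x0=np.percentile(Q@[c,s],.3)+100;y0=np.percentile(Q@[-s,c],[.3,99.7]).mean()
W=X[k]-[x0,y0,0]
np.save('W.npy',W)
print(x0,y0,'origin world',c*x0-s*y0,s*x0+c*y0)
for n in ('top_lever','top_loop','top_keeper','scene_loop'):
    n0,t=n.split('_');dd=np.load(n0+'0.npy');Pl,_=cloud(n0,dd,np.load(n+'.npy'))
    L=np.c_[Pl[:,0]*c+Pl[:,1]*s-x0,-Pl[:,0]*s+Pl[:,1]*c-y0,Pl[:,2]]
    L=L[L[:,2]>118];print(n,len(L),L.min(0).round(),L.max(0).round())
for lo in range(118,190,5):
    q=W[(W[:,2]>=lo)&(W[:,2]<lo+5)]
    for nm,j in(('mid',q[abs(q[:,1])<18]),('side',q[(abs(q[:,1])>38)&(abs(q[:,1])<52)])):
        if len(j): print(lo,nm,len(j),np.percentile(j[:,0],[0,25,50,75,100]).round(1),np.percentile(j[:,1],[0,50,100]).round(1))
```

```text
((506.34423828125, -70.85968780517578), (199.21395874023438, 242.89402770996094), 79.9492416381836) (np.float64(196.38601378230538), np.float64(-0.17453292519943295)) -10.0
-10.0 [389.5 390.7 392.1 606.  607.8 632.4] [-81.4 -80.5 -78.9  19.8 115.5 116.8 117.8]
-10.050758361816406 [389.5 390.6 392.  605.9 607.8 632.4] [-81.  -80.  -78.5  20.2 115.9 117.2 118.2]
490.6463858186572 18.58702609857494 origin world 486.3605145870992 -67.32609677288461
top_lever 810 [-21. -49. 123.] [ 62.  49. 188.]
top_loop 412 [-21. -49. 139.] [ 49.  49. 176.]
top_keeper 245 [113. -40. 118.] [141.  39. 141.]
scene_loop 206 [-20. -52. 140.] [ 50.  48. 176.]
118 mid 62 [112.8 124.7 131.1 135.4 140.5] [-17.8   2.4  17.9]
118 side 10 [121.5 124.6 129.3 133.6 138.1] [-40.   38.3  39.8]
123 mid 20 [ 61.3  62.8  64.  113.5 121.2] [-15.7  -4.4  16.1]
128 mid 44 [ 58.9  60.7  62.8 115.4 128.6] [-17.7   0.3  16.1]
133 mid 66 [ 56.3  59.1 115.9 119.9 126.1] [-17.3   0.2  16.2]
133 side 5 [48.7 49.4 49.5 53.4 54. ] [-47.4 -38.5  39.4]
138 mid 32 [ 52.3  53.9  55.3 114.7 121.4] [-17.1  -1.5  16.1]
138 side 34 [41.8 47.
[... 301 characters left out ...]
.4 47.6] [-16.6  -2.9  16.3]
153 side 35 [ 3.3 13.1 16.6 18.9 28.1] [-49.3  42.9  48.9]
158 mid 24 [40.4 42.1 42.5 43.3 45.3] [-18.   -1.9  16.4]
158 side 38 [-4.8  2.8  6.4  8.7 20.6] [-48.6  43.5  48.9]
163 mid 30 [-20.9  38.2  39.   40.1  41.1] [-15.9   4.2  16.5]
163 side 33 [-12.3  -8.4  -5.3  -3.    2.4] [-48.1 -43.5  48.9]
168 mid 83 [-21.1 -18.7 -16.3 -14.1  38. ] [-17.8  -1.5  17.9]
168 side 52 [-20.8 -18.5 -16.3 -13.7  -7.4] [-48.3  38.7  48.6]
173 mid 32 [-19.4 -16.1  33.7  34.5  35.5] [-17.9   2.9  16.6]
173 side 7 [-19.4 -18.6 -18.  -16.  -14.6] [-47.4 -38.4  42.1]
178 mid 55 [22.7 23.7 25.7 30.5 32.9] [-16.8   0.7  17.8]
183 mid 52 [24.1 26.1 27.7 29.4 31.7] [-17.4  -3.7  16.9]
```

Emit:
carry_out --targets "0 0 -0.5 0 0 0.84 -1; 0 0 -0.5 0 0 0.83 -1; 0 0 -0.3 0 0 0.83 -1; 0 0 -0.3 0 0 0.83 -1" --squeeze 20

```text
time: 1.5
ee_pos: [186.4, -622.7, 295.9]
tcp_rot: [0.996, -0.089, 0.0, 0.0]
force: [-0.1, 0.2, 0.1]
finger_gap: 0.145
grasp_force: 0.0
```

```bash
cat >> h.py <<'E'
a=np.radians(-10.05);c,s=np.cos(a),np.sin(a);O=np.array([486.4,-67.3,0])
def box(p): # world->box
    p=np.asarray(p,float)-O; return np.array([p[0]*c+p[1]*s,-p[0]*s+p[1]*c,p[2]])
def st(target=None):
    o=manip.observe();b=box(o['ee_pos']);M=R.from_quat(o['tcp_rot']).as_matrix()
    Rb=np.array([[c,s,0],[-s,c,0],[0,0,1]])
    print('t',round(o['time'],2),'box',b.round(1),'Fbox',(Rb@o['force']).round(2),'yaw',np.degrees(np.arctan2(M[1,0],M[0,0])).round(2),'gap',o['finger_gap'])
    if target is not None: print('units',((np.array(target)-b)*[1,-1,-1]/40).round(3))
E
python3 -c "
from h import *
st([12,0,235])"
```

```text
t 1.5 box [-198.5 -599.3  295.9] Fbox [-0.09  0.14  0.07] yaw -10.2 gap 0.14454383694523532
units [  5.263 -14.982   1.522]
```

Emit:
carry_out --targets "0.4 -1 0 0 0 0 -1; 0.4 -1 0 0 0 0 -1; 0.4 -1 0 0 0 0 -1; 0.4 -1 0 0 0 0 -1; 0.4 -1 0 0 0 0 -1; 0.4 -1 0 0 0 0 -1; 0.4 -1 0 0 0 0 -1; 0.4 -1 0 0 0 0 -1; 0.4 -1 0 0 0 0 -1; 0.4 -1 0 0 0 0 -1; 0.4 -1 0 0 0 0 -1; 0.4 -1 0 0 0 0 -1"

```text
time: 3.0
ee_pos: [459.2, -182.0, 295.6]
tcp_rot: [0.996, -0.087, 0.0, 0.0]
force: [0.4, -0.3, 0.4]
finger_gap: -0.0
grasp_force: 0.0
```

Emit:
carry_out --targets "0.4 -1 0 0 0 0 -1; 0 -1 0.3 0 0 0 -1; 0 -1 0.8 0 0 0 -1; 0 0 0.5 0 0 0 -1; 0 0 0 0 0 0 -1"

```text
time: 3.62
ee_pos: [494.3, -67.6, 230.2]
tcp_rot: [0.996, -0.087, -0.001, -0.0]
force: [-0.5, -0.6, 0.4]
finger_gap: -0.0
grasp_force: 0.0
```

Run:
```python
from h import *
st([10,0,166])
im,d=manip.snapshot('top');cv2.imwrite('pics/c1.png',cv2.resize(im[170:340,280:440],(640,680))[:600]);
im,d=manip.snapshot('scene');cv2.imwrite('pics/c2.png',cv2.resize(im[150:320,220:380],None,fx=3.5,fy=3.5))
```

```text
t 3.62 box [  7.9   1.1 230.2] Fbox [-0.39 -0.72  0.4 ] yaw -9.94 gap -0.0002884976051001303
units [0.053 0.028 1.605]
```

View pics/c2.png

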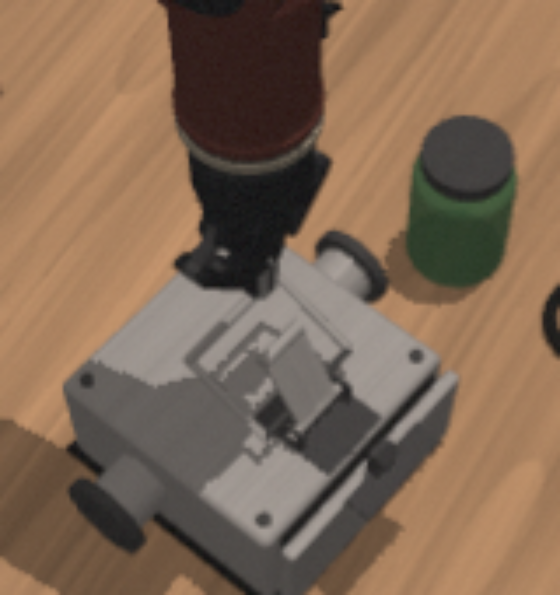

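The picture shows the shut gripper at (250,270) above the loop frame (230,350), with the lever at (300,370) still standing free. I'm lowering it into the loop.

Emit:
carry_out --targets "0.05 0 0.5 0 0 0 -1; 0 0 0.5 0 0 0 -1; 0 0 0.5 0 0 0 -1; 0 0 0.1 0 0 0 -1; 0 0 0 0 0 0 -1"

```text
time: 4.35
ee_pos: [497.6, -68.6, 168.3]
tcp_rot: [0.996, -0.087, 0.001, 0.0]
force: [0.2, -0.0, 0.3]
finger_gap: 0.001
grasp_force: 0.0
```

```bash
python3 -c "
from h import *
st([51,0,166])"
```

```text
t 4.35 box [ 11.3   0.7 168.3] Fbox [0.19 0.02 0.31] yaw -10.02 gap 0.0006707669465734411
units [0.993 0.018 0.058]
```

Emit:
carry_out --targets "0.15 0 0 0 0 0 -1; 0.1 0 0 0 0 0 -1; 0.1 0 0 0 0 0 -1; 0.1 0 0 0 0 0 -1; 0.1 0 0 0 0 0 -1"

```text
time: 4.97
ee_pos: [519.2, -72.0, 167.4]
tcp_rot: [0.996, -0.087, 0.0, -0.0]
force: [-4.0, 0.7, 1.9]
finger_gap: 0.003
grasp_force: 1.5
```

Emit:
carry_out --targets "0.1 0 0 0 0 0 -1; 0.1 0 0 0 0 0 -1; 0.1 0 0 0 0 0 -1; 0.1 0 0 0 0 0 -1"

```text
time: 5.48
ee_pos: [534.9, -74.8, 167.3]
tcp_rot: [0.996, -0.087, 0.0, -0.0]
force: [-2.7, 0.4, 1.3]
finger_gap: -0.003
grasp_force: 1.0
```

```bash
cat > look.py <<'E'
from h import *
import sys
st()
im,d=manip.snapshot('top');P,uv=cloud('top',d,np.ones_like(d,bool))
X=(P-O)@np.array([[c,-s,0],[s,c,0],[0,0,1]])
X=X[(X[:,0]>-60)&(X[:,0]<150)&(abs(X[:,1])<55)&(X[:,2]>117)&(X[:,2]<235)]
for nm,m in (('lev',(abs(X[:,1])<19)),('side',(abs(X[:,1])>40)&(abs(X[:,1])<50))):
    for lo in range(117,235,6):
        q=X[m&(X[:,2]>=lo)&(X[:,2]<lo+6)]
        if len(q): print(nm,lo,len(q),np.percentile(q[:,0],[0,50,100]).round(0))
im,d=manip.snapshot('scene');cv2.imwrite(sys.argv[1],cv2.resize(im[150:320,220:380],None,fx=3.5,fy=3.5))
E
python3 look.py pics/c3.png
```

```text
t 5.47 box [ 49.1   1.1 167.3] Fbox [-2.69 -0.07  1.29] yaw -9.98 gap -0.003342127009082853
lev 201 7 [17. 18. 25.]
lev 207 18 [18. 21. 24.]
side 159 1 [46. 46. 46.]
side 165 1 [44. 44. 44.]
side 171 6 [41. 43. 46.]
side 177 3 [39. 39. 39.]
side 183 7 [33. 35. 37.]
side 189 3 [27. 32. 32.]
side 195 6 [27. 28. 30.]
side 201 11 [17. 22. 25.]
side 207 12 [18. 21. 24.]
side 225 2 [36. 36. 37.]
side 231 1 [37. 37. 37.]
```

View pics/c3.png

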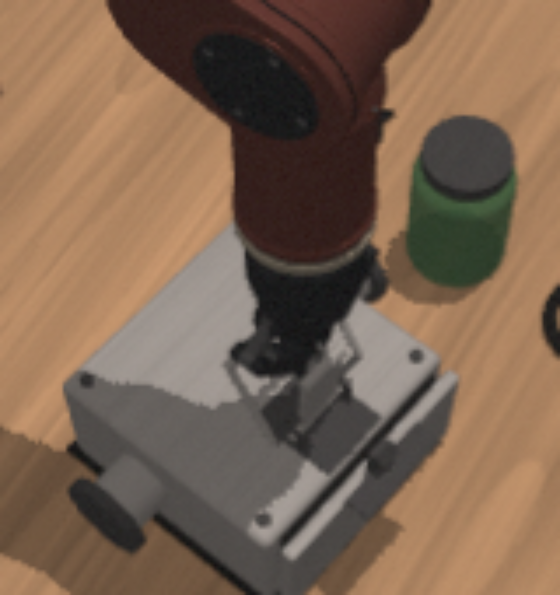

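Lever at about 1.66 (its upright face at (320,390)), with the loop tilted up behind the fingers. I'll nudge it a little more, then move up, back, and behind the bar.

Emit:
carry_out --targets "0.08 0 0 0 0 0 -1; -0.08 0 -0.2 0 0 0 -1; 0 0 -0.7 0 0 0 -1; 0 0 -0.8 0 0 0 -1; -0.8 0 0 0 0 0 -1; -0.8 0 0 0 0 0 -1; 0 0 0 0 0 0 -1"

```text
time: 6.45
ee_pos: [470.4, -63.5, 236.3]
tcp_rot: [0.996, -0.087, 0.001, 0.001]
force: [1.2, -1.0, 0.8]
finger_gap: 0.0
grasp_force: 0.0
```

```bash
python3 look.py pics/c4.png; python3 -c "
from h import *
st([0,0,198])"
```

```text
t 6.45 box [-16.4   1.  236.3] Fbox [ 1.4  -0.75  0.81] yaw -9.98 gap 0.00037007363131839123
side 141 11 [58. 61. 64.]
side 147 4 [56. 58. 61.]
side 153 3 [53. 55. 56.]
side 159 5 [50. 51. 53.]
side 165 2 [48. 48. 48.]
side 171 5 [43. 45. 47.]
side 177 3 [40. 42. 43.]
side 183 4 [38. 39. 40.]
side 189 4 [35. 35. 37.]
side 195 4 [31. 33. 33.]
side 201 4 [22. 29. 31.]
side 207 19 [21. 25. 29.]
side 213 1 [25. 25. 25.]
t 6.55 box [-14.8   0.9 236.1] Fbox [0.5  0.29 0.69] yaw -9.99 gap 0.0014977649506178524
units [0.37  0.023 0.952]
```

Emit:
carry_out --targets "0.2 0 0.45 0 0 0 -1; 0 0 0.48 0 0 0 -1; 0.2 0 0 0 0 0 -1; 0.2 0 -0.02 0 0 0 -1; 0.2 0 -0.05 0 0 0 -1; 0.2 0 -0.05 0 0 0 -1; 0.15 0 -0.05 0 0 0 -1; 0.15 0 -0.03 0 0 0 -1"

```text
time: 7.55
ee_pos: [523.3, -72.7, 206.4]
tcp_rot: [0.996, -0.087, 0.0, -0.0]
force: [-0.4, 0.9, 0.1]
finger_gap: 0.0
grasp_force: 0.2
```

```bash
python3 look.py pics/c5.png
```

```text
t 7.55 box [ 37.2   1.1 206.4] Fbox [-0.5   0.79  0.09] yaw -9.98 gap 0.000266254967327816
```

Emit:
carry_out --targets "0.15 0 0 0 0 0 -1; 0.15 0 0 0 0 0 -1; 0.15 0 0 0 0 0 -1; 0.15 0 0 0 0 0 -1; 0 0 0 0 0 0 -1; 0 0 0 0 0 0 -1; 0 0 0 0 0 0 -1"

```text
time: 8.52
ee_pos: [546.3, -76.8, 206.2]
tcp_rot: [0.996, -0.087, 0.0, 0.0]
force: [-0.2, 0.6, -0.1]
finger_gap: 0.003
grasp_force: 0.0
```

```bash
python3 look.py pics/c6.png
```

```text
t 8.53 box [ 60.6   1.1 206.2] Fbox [-0.33  0.54 -0.11] yaw -9.97 gap 0.0034916670956660813
lev 117 1 [51. 51. 51.]
lev 123 11 [56. 58. 58.]
lev 129 9 [57. 58. 59.]
lev 135 2 [58. 59. 59.]
lev 141 13 [58. 60. 61.]
lev 147 4 [60. 61. 61.]
lev 153 4 [61. 61. 62.]
lev 159 3 [62. 62. 62.]
side 135 1 [60. 60. 60.]
side 141 10 [58. 60. 62.]
side 147 5 [60. 62. 64.]
side 153 4 [62. 63. 65.]
side 159 6 [64. 66. 67.]
```

View pics/c6.png

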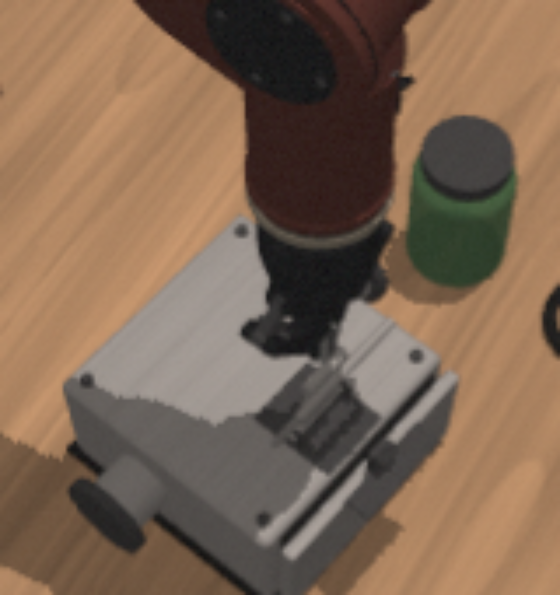

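The loop has just gone past upright, at (325,360). I'll push it on a little and let it sink.

Emit:
carry_out --targets "0.15 0 0 0 0 0 -1; 0.15 0 0 0 0 0 -1; -0.3 0 0 0 0 0 -1; 0 0 0 0 0 0 -1; 0 0 0 0 0 0 -1; 0 0 0 0 0 0 -1; 0 0 0 0 0 0 -1; 0 0 0 0 0 0 -1"

```text
time: 9.62
ee_pos: [546.4, -76.8, 206.1]
tcp_rot: [0.996, -0.087, -0.0, -0.0]
force: [0.4, 0.1, -0.1]
finger_gap: -0.001
grasp_force: 0.0
```

```bash
python3 look.py pics/c7.png
```

```text
t 9.62 box [ 60.8   1.1 206.1] Fbox [ 0.36  0.2  -0.06] yaw -9.98 gap -0.0009154124582017227
lev 123 14 [57. 58. 59.]
lev 129 7 [58. 58. 59.]
lev 135 3 [58. 58. 59.]
lev 141 11 [58. 59. 60.]
lev 147 6 [60. 61. 61.]
lev 153 3 [61. 61. 61.]
lev 159 3 [62. 62. 62.]
side 135 4 [59. 63. 66.]
side 141 22 [58. 63. 71.]
side 147 48 [104. 118. 139.]
side 153 15 [123. 134. 137.]
```

Emit:
carry_out --targets "0 0 -0.1 0 0 0 -1; 0.5 0 0 0 0 0 -1; 0.5 0 0 0 0 0 -1; 0 0 0 0 0 0 -1; 0 0 0 0 0 0 -1"

```text
time: 10.35
ee_pos: [585.3, -83.5, 210.1]
tcp_rot: [0.996, -0.087, -0.0, -0.0]
force: [-0.5, -0.1, -0.9]
finger_gap: 0.001
grasp_force: 0.0
```

```bash
python3 look.py pics/c8.png; python3 -c "
from h import *
st([100,0,170])"
```

```text
t 10.35 box [100.3   1.3 210.1] Fbox [-0.51 -0.16 -0.89] yaw -9.97 gap 0.0012662670317311042
lev 117 4 [ 29. 113. 115.]
lev 123 22 [ 56.  58. 119.]
lev 129 15 [ 57.  59. 115.]
lev 135 4 [58. 58. 59.]
lev 141 29 [58. 59. 60.]
lev 147 17 [59. 61. 62.]
lev 153 16 [60. 61. 62.]
lev 159 17 [61. 62. 63.]
lev 165 15 [62. 62. 64.]
lev 171 16 [62. 63. 64.]
lev 177 11 [63. 63. 64.]
lev 183 4 [62. 67. 72.]
lev 189 105 [62. 67. 72.]
lev 195 3 [67. 67. 68.]
lev 213 5 [88. 89. 93.]
lev 219 7 [88. 89. 93.]
lev 225 7 [88. 92. 96.]
lev 231 3 [89. 90. 93.]
side 123 10 [113. 118. 122.]
side 129 33 [ 88. 104. 120.]
side 135 37 [ 59.  78. 101.]
side 141 20 [58. 63. 82.]
t 10.45 box [100.2   1.2 210.3] Fbox [-0.74  0.15 -0.15] yaw -9.97 gap 0.00444622641861457
units [-0.005  0.029  1.007]
```

View pics/c8.png

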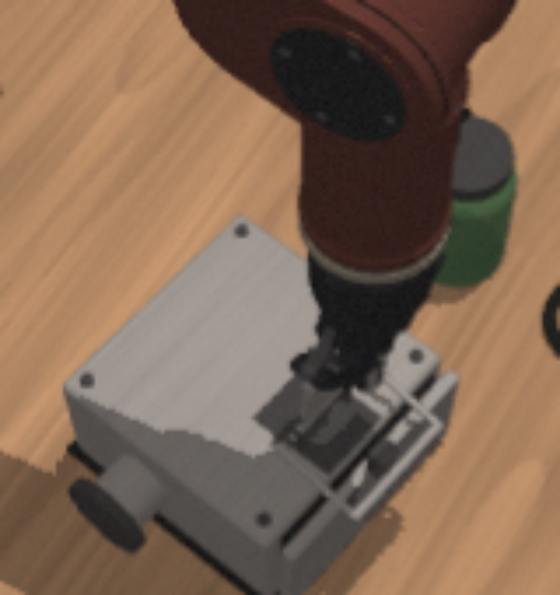

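The picture shows the bar outside the keeper and down on the ledge, from (360,510) to (440,425). The lever still stands upright at (320,400). Next I'll push the lever back from the lid side.

Emit:
carry_out --targets "-0.1 0 0.4 0 0 0 -1; -0.1 0 0.39 0 0 0 -1; -0.2 0 0 0 0 0 -1; -0.15 0 0 0 0 0 -1; -0.15 0 0 0 0 0 -1; -0.14 0 0 0 0 0 -1; -0.13 0 0.03 0 0 0 -1; -0.14 0 0.03 0 0 0 -1; -0.12 0 0.05 0 0 0 -1; -0.13 0 0.06 0 0 0 -1; 0 0 0 0 0 0 -1"

```text
time: 11.82
ee_pos: [531.5, -74.2, 171.4]
tcp_rot: [0.996, -0.087, -0.001, 0.0]
force: [0.7, -0.5, 0.3]
finger_gap: -0.0
grasp_force: 0.0
```

```bash
python3 look.py pics/c9.png; python3 -c "
from h import *
st([36.8,0,165.5])"
```

```text
t 11.82 box [ 45.6   1.  171.4] Fbox [ 0.77 -0.38  0.32] yaw -9.98 gap -0.0003631029882018319
lev 165 2 [35. 36. 37.]
lev 171 2 [33. 34. 35.]
lev 177 13 [23. 26. 33.]
lev 183 14 [23. 26. 30.]
side 117 3 [122. 123. 128.]
side 123 34 [ 92. 118. 128.]
side 129 38 [ 79.  94. 116.]
side 135 1 [83. 83. 83.]
side 225 1 [33. 33. 33.]
side 231 1 [33. 33. 33.]
t 11.93 box [ 45.9   1.  171.3] Fbox [ 0.14  0.32 -0.39] yaw -9.98 gap 0.0028118859404594877
units [-0.227  0.025  0.146]
```

View pics/c9.png

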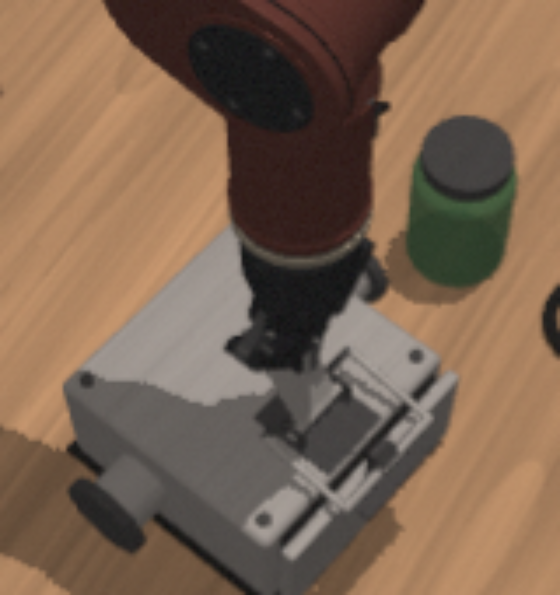

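The bar is under the nose now, running (345,500)–(425,415), and the lever has come back to about 1.0. I'll keep pressing along the arc.

Emit:
carry_out --targets "-0.11 0 0.07 0 0 0 -1; -0.11 0 0.08 0 0 0 -1; -0.1 0 0.1 0 0 0 -1; -0.09 0 0.1 0 0 0 -1"

```text
time: 12.42
ee_pos: [516.9, -71.6, 158.9]
tcp_rot: [0.996, -0.087, 0.001, 0.0]
force: [0.9, -0.7, 11.5]
finger_gap: -0.001
grasp_force: 4.4
```

Emit:
carry_out --targets "-0.08 0 0.11 0 0 0 -1; -0.07 0 0.12 0 0 0 -1"

```text
time: 12.68
ee_pos: [510.5, -70.5, 149.4]
tcp_rot: [0.996, -0.087, 0.001, 0.0]
force: [-0.5, 0.6, 9.6]
finger_gap: 0.001
grasp_force: 3.9
```

Emit:
carry_out --targets "-0.05 0 0.12 0 0 0 -1; -0.05 0 0.12 0 0 0 -1"

```text
time: 12.92
ee_pos: [506.0, -69.7, 139.1]
tcp_rot: [0.996, -0.087, 0.0, 0.0]
force: [0.9, -0.5, 4.6]
finger_gap: -0.002
grasp_force: 2.2
```

```bash
python3 -c "
from h import *
st([18,0,127])"
```

```text
t 12.93 box [ 19.8   1.1 139.1] Fbox [ 0.99 -0.34  4.59] yaw -9.98 gap -0.001864492083834462
units [-0.044  0.027  0.303]
```

Force rose to 11.5 N and then fell past centre, as the description says it should. I'll press on gently to the stop.

Emit:
carry_out --targets "-0.03 0 0.07 0 0 0 -1; -0.01 0 0.07 0 0 0 -1; 0 0 0.05 0 0 0 -1; 0 0 0.04 0 0 0 -1"

```text
time: 13.42
ee_pos: [504.1, -69.4, 129.2]
tcp_rot: [0.996, -0.087, -0.001, -0.0]
force: [-0.2, 0.0, -0.6]
finger_gap: -0.001
grasp_force: 0.2
```

Emit:
carry_out --targets "0 0 0.03 0 0 0 -1; 0 0 0 0 0 0 -1"

```text
time: 13.68
ee_pos: [504.4, -69.4, 128.3]
tcp_rot: [0.996, -0.087, -0.0, -0.0]
force: [0.2, 0.4, -0.5]
finger_gap: -0.003
grasp_force: 0.0
```

Emit:
carry_out --targets "0 0 0.015 0 0 0 -1; 0 0 0 0 0 0 -1"

```text
time: 13.92
ee_pos: [504.6, -69.4, 127.9]
tcp_rot: [0.996, -0.087, -0.0, -0.0]
force: [0.2, -1.3, 0.6]
finger_gap: 0.004
grasp_force: 0.0
```

Emit:
carry_out --targets "0 0 0.015 0 0 0 -1; 0 0 0 0 0 0 -1"

```text
time: 14.18
ee_pos: [504.6, -69.5, 127.3]
tcp_rot: [0.996, -0.087, -0.0, -0.0]
force: [0.0, 0.2, -0.1]
finger_gap: 0.001
grasp_force: 0.0
```

Emit:
carry_out --targets "0 0 0.015 0 0 0 -1; 0 0 0 0 0 0 -1"

```text
time: 14.42
ee_pos: [504.7, -69.5, 127.1]
tcp_rot: [0.996, -0.087, 0.0, 0.0]
force: [-1.6, -0.0, 5.3]
finger_gap: 0.004
grasp_force: 2.6
```

Emit:
carry_out --targets "0 0 0.01 0 0 0 -1; 0 0 0 0 0 0 -1"

```text
time: 14.68
ee_pos: [504.7, -69.5, 127.1]
tcp_rot: [0.996, -0.087, 0.0, 0.0]
force: [-3.6, 0.4, 10.2]
finger_gap: -0.003
grasp_force: 4.6
```

Emit:
carry_out --targets "0 0 0.004 0 0 0 -1; 0 0 0 0 0 0 -1; 0 0 0 0 0 0 -1"

```text
time: 15.05
ee_pos: [504.7, -69.5, 127.0]
tcp_rot: [0.996, -0.087, 0.0, 0.0]
force: [-4.5, 1.0, 10.8]
finger_gap: -0.004
grasp_force: 5.3
```

Emit:
carry_out --targets "0 0 0 0 0 0 -1; 0 0 0 0 0 0 -1; 0 0 0 0 0 0 -1; 0 0 0 0 0 0 -1"

```text
time: 15.55
ee_pos: [504.7, -69.5, 127.0]
tcp_rot: [0.996, -0.087, 0.0, 0.0]
force: [-4.7, 0.4, 10.3]
finger_gap: 0.0
grasp_force: 5.3
```

Emit:
carry_out --targets "0 0 0.005 0 0 0 -1; 0 0 0 0 0 0 -1; 0 0 0 0 0 0 -1"

```text
time: 15.92
ee_pos: [504.7, -69.5, 127.0]
tcp_rot: [0.996, -0.087, 0.0, 0.0]
force: [-5.8, 0.6, 12.7]
finger_gap: -0.001
grasp_force: 6.3
```

Emit:
carry_out --targets "0 0 0 0 0 0 -1; 0 0 0 0 0 0 -1; 0 0 0 0 0 0 -1; 0 0 0 0 0 0 -1"

```text
time: 16.42
ee_pos: [504.7, -69.5, 127.0]
tcp_rot: [0.996, -0.087, 0.0, 0.0]
force: [-5.3, 0.7, 12.1]
finger_gap: 0.003
grasp_force: 6.3
```

Emit:
carry_out --targets "0 0 -0.1 0 0 0 -1; 0 0 -0.6 0 0 0 -1; 0 0 -1 0 0 0 -1; -0.3 0 -1 0 0 0 -1; -1 0 -0.5 0 0 0 -1; -1 0 0 0 0 0 -1; -1 0 0 0 0 0 -1; 0 0 0 0 0 0 -1"

```text
time: 17.42
ee_pos: [373.0, -46.5, 254.3]
tcp_rot: [0.996, -0.087, 0.001, 0.001]
force: [1.3, -0.6, -0.1]
finger_gap: -0.001
grasp_force: 0.0
```

```bash
python3 look.py pics/c10.png
```

```text
t 17.43 box [-115.3    0.7  254.3] Fbox [ 1.41 -0.32 -0.06] yaw -10.0 gap -0.0013067845822904713
lev 117 105 [ 38. 131. 138.]
lev 123 621 [ -8.  32. 123.]
lev 129 159 [ -8.  28. 125.]
lev 135 43 [110. 115. 122.]
side 117 18 [ 46.  88. 117.]
side 123 242 [ 42.  83. 124.]
side 129 5 [ 49.  77. 121.]
```

View pics/c10.png

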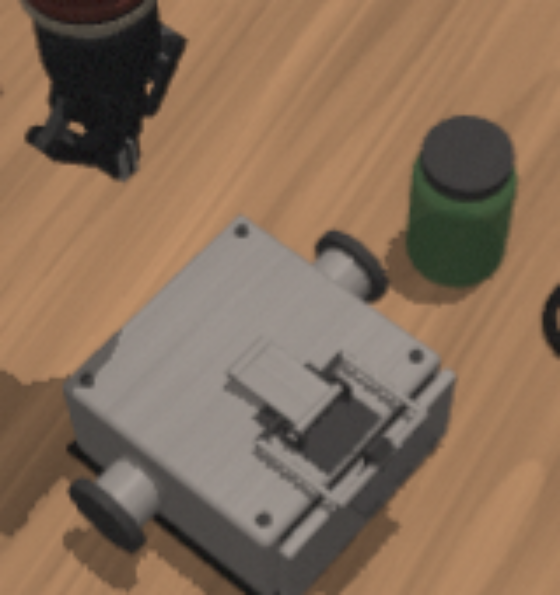

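The lever lies flat at (285,380), the bar is hooked behind the keeper at (340,490)–(415,410), the lid is drawn in, and the arm is clear.

```bash
python3 -c "
from cell import manip
print(manip.finish_job())"
```

```text
the job is handed in; nothing more can be done
None
```

The loop is hooked under the keeper's nose and the lever is down on its stop, pulling the lid in. I held a final press of about 12 N vertical (about 13 N in all) for over half a second, let go with the arm clear of everything, and handed the job in at about 17.4 s; no verdict came back.

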